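# Film reel held ready over its developing tank

### The job

Get the 35 mm film reel ready for developing: slide the low white reel all the way down onto the standing red centre column, without letting it drop. Then take the column itself by its top, lift it with the reel clear over the steel splash board and finish holding it upright and centred about 2 cm above the open mouth of the short black tank, ready to be lowered in when the timer starts. Keep hold of it there, still and not touching the tank; do not knock the splash board, do not shift either tank, and leave everything else on the bench where it stands.

Things in the scene. Friction and masses are not known exactly. Their poses are not given: they have to be found in the camera images.
- reel35_mid (a point): the low white 35 mm film reel, standing loose on the bench with its grip collar up. A tube-shaped hub (bore 26 mm through, outside 34 mm) carries two round flanges 72 mm across; the flanges' stack is 43 mm high and the hub stands 20 mm above the upper flange as a collar to grip: 63 mm high in all. This point is on the axis, half-way up (31.5 mm above its underside); z is the axis, up. About 60 g.
- column_mid (a point): the red plastic centre column, standing loose and upright on the bench: a round post 22 mm in diameter with a rounded top, on a round foot 62 mm across and 5 mm thick; 98 mm high in all. This point is on the axis, half-way up (49 mm above its underside); z is the axis, up. A reel that is fully down rests on the foot: the white reel's collar then ends 30 mm below the column's top and the white reel's mid point is 12.5 mm below this point. About 70 g.
- column_foot (a point): centre of the underside of the red column's foot; z along the column, up
- tank_short_mouth (a point): centre of the open mouth of the short black developing tank, at rim height. The tank is a loose cylinder standing upright: 96 mm outside, 88 mm inside, 112 mm high (the rim is 112 mm above the bench); z up.
- tank_tall_mouth (a point): centre of the mouth of the tall black tank, same diameters, 170 mm high, loose; not wanted for this job
- reel120_mid (a point): the taller black reel for wider film: same flanges, bore and collar, stack 70 mm high, 90 mm high in all, loose; not wanted. Point on its axis, half-way up.
- board: fixed upright splash board of bright steel between the dry side (reels and column, robot's left) and the wet side (tanks, robot's right): a 4 mm sheet, 400 mm long along its x, 142 mm high, on a flat foot strip 50 mm wide. Origin under its middle, on the bench; its y is across the sheet, to the dry side.
- lid: black tank lid with a red cap, 100 mm across, 48 mm high, loose bystander; origin at the centre of its underside
- graduate: clear measuring cylinder on a blue foot 60 mm across, 166 mm high, loose bystander; origin at the centre of its underside
- amber: amber bottle with black cap, 56 mm across, 135 mm high, loose bystander; origin at the centre of its underside
- cassette: small yellow and black film cassette, standing, 25 mm across, 48 mm high, loose bystander; origin at the centre of its underside
- focuser: grain focuser: black base 60 x 85 mm with a slanting metal eyepiece tube, about 110 mm high, loose bystander; origin at the centre of its underside
Mind the look-alikes: they are no part of the job. Of the things that look like the part that bears column_mid, take the one that is farthest to the robot's right at the start.

How it is judged:
By the outcome, as a careful person would: the job done as asked, in the order asked, and still so for the second after the job is handed in, while the arm keeps its last pose, push and grip.
It also fails if it takes over 58 s, if anything falls off the work surface, if the arm or the gripper's body presses on something with over 40 N, if the wrist force passes 120 N, or if a joint passes its speed limit or range.

### The arm

A 7-joint arm with a two-finger parallel gripper is mounted at the origin on the work surface. World frame = base frame: x ahead of the robot, y to its left, z up, the work surface at z = 0. Lengths are in mm, angles in rad, forces in N, time in s.
With the tool pointing down it reaches from about 400 to 875 mm from the base axis. Payload 4.4 kg.
Tool frame: the origin (TCP) lies where the fingers leave the gripper's body, on its centre line; the fingertips stand 73 mm ahead of it and the grasp point (between the pads) lies 54 mm ahead of it; z points along the fingers, y is the line along which they close (so a half turn about z gives the same grasp; the last joint's range is limited). The gripper opens to 85 mm and grips with 20 to 120 N. Pads are 22 mm wide; open, the fingers measure 114 mm over their backs; the gripper's body (76 mm by 85 mm) begins 54 mm behind the grasp point. The pads swing forward as they close: fully open they stand 13 mm farther back than shut.
Start: joints at [-1.199, 0.628, 0.038, 1.517, -0.027, 0.996, -0.02], TCP at [275.547, 588.719, 303.913] pointing down, gripper open.
Joint ranges: [-3.06, 3.06], [-0.37, 2.12], [-1.25, 1.32], [0.18, 2.47], [-1.1, 4.24], [0.23, 1.98], [-2.94, 2.94]. Speed limits (rad/s): [2.57, 2.57, 3.14, 3.14, 3.14, 3.14, 3.14].

### API

Orientations are given as [roll, pitch, yaw] about the fixed x, y, z axes, in that order (R = Rz(yaw) Ry(pitch) Rx(roll)).
In Python, from cell import ctrl gives the robot as it stands.
- The arm moves only by the tool send_rows, never from a script. Its argument "rows" is a list that holds one entry, the list of rows, each a list of 6 numbers: the shift along the tool's x, y, z in cm, then the turn, a rotation vector about the tool's x, y, z in rad. In form: [[[tx, ty, tz, wx, wy, wz], ...]]. A call has 1 to 10 rows; each row is the pose to reach, as a shift and turn from the pose commanded when the call began, along the tool's axes at that moment; what a row does not reach only later rows make up. A row lasts 1/10 s, in which the tool goes at most 50 mm and 8.59 degrees, less where a joint would pass 70% of its speed; a pose out of reach is approached as far as the arm can. A call with a gripper value outside its range is refused whole. "grip" is the closure in counts, from 0 (fully open) to 255 (shut), set as the call begins (left out, the last holds). The fingers move at their own pace and stop on an object; the grip force is fixed at half the most. Time passes only in rows, so rows that repeat a pose let the fingers close. It gives the time, the measured TCP pose, the force, the opening and the grip force at its end, in the units of the state.
- ctrl.read_state(): the state, without advancing time (a new reading comes with each control period).
- ctrl.get_image(name): name is "side" or "top"; returns a dict with "pixels" (384x512x3 uint8, red, green, blue), "fx", "fy", "cx", "cy" (pixels), "extrinsics" (4x4, takes a point from camera to world coordinates). Camera axes: x right, y up, looking along -z (the intrinsics and any distortion apply to the point x, -y, -z); pixel columns grow to the right and rows downward; lengths in mm; the calibration is good to about 2 mm. A picture is of the moment at which its call begins. There is no depth.
- ctrl.finish_job(): hands the job in; it is judged then, once.
The state is a dict: "clock": time; "qpos": joint angles; "qd": joint speeds; "tau": joint torques, N m; "eef_pos": TCP position; "tool_rot": TCP orientation; "force": force on the tool from outside, world axes, zero at the start; "torque": the same for the moment, N m; "width": finger opening in mm; "gripper_force": force on a finger pad.
Only numpy, scipy, OpenCV 4.12 (cv2) and the standard library are available. Lean on these libraries where they do the work, as an engineer would, in place of code of your own. Each camera call takes 0.05 s, during which the arm holds its last target. There are 200 camera calls.

## Working session

There is one attempt and no reset: what is moved stays moved. The work goes in short steps, Python scripts to look and compute and a tool call to move; the robot and the scene stay as the last step left them, time stands still between calls to the robot, and variables do not carry over. Pictures are saved under pics/ and viewed, at most 10 in all, crops included, and the job is handed in when it is done.

Besides the shell and the picture viewer there is one more tool, called after ">>>" as a command line: name --argument value ..., lists and objects as JSON in quotes. send_rows: Moves the arm, as the interface text tells. Its arguments: {"type":"object","properties":{"rows":{"type":"array","items":{"type":"array","items":{"type":"array","items":{"type":"number"}}}},"grip":{"type":"number"}},"required":["rows"]}

```bash
mkdir -p pics; ls; python3 - <<'E'
from cell import ctrl
import cv2,pickle,numpy as np
d={}
for n in("side","top"):
    r=ctrl.get_image(n);d[n]=r
    cv2.imwrite(f"pics/{n}0.png",r["pixels"][:,:,::-1])
    print(n,{k:(np.round(v,4).tolist() if hasattr(v,'tolist') else v) for k,v in r.items() if k!="pixels"})
pickle.dump(d,open("d0.pkl","wb"))
s=ctrl.read_state();print(s)
E
```

```text
pics
side {'fx': 418.2700736346068, 'fy': 418.2700736346068, 'cx': 251.41476975456942, 'cy': 193.27098976796688, 'extrinsics': [[0.8911, 0.3204, -0.3214, 129.4392], [-0.4534, 0.6583, -0.6008, -683.2259], [0.0191, 0.6811, 0.7319, 982.427], [0.0, 0.0, 0.0, 1.0]]}
top {'fx': 465.71720410922586, 'fy': 465.71720410922586, 'cx': 251.1867083542227, 'cy': 196.90083351619396, 'extrinsics': [[0.0339, 0.972, -0.2326, 143.7944], [-0.9994, 0.0338, -0.0044, 0.6412], [0.0036, 0.2326, 0.9726, 1655.8649], [0.0, 0.0, 0.0, 1.0]]}
{'clock': 0.1, 'qpos': array([-1.19880966,  0.62926666,  0.03843004,  1.51822757, -0.02696122,
        0.99632156, -0.01997937]), 'qd': array([-1.33051936e-03, -1.04608747e-03,  8.70449393e-04, -2.58951645e-03,
       -1.12556551e-03,  7.65598941e-05, -1.18745145e-03]), 'tau': array([ 3.30269773e-03, -5.64537013e+01,  1.23045165e+00, -1.93976605e+01,
        1.12474296e-02,  5.39850531e-03, -7.58876098e-06]), 'eef_pos': array([275.35038554, 588.33026271, 303.08518264]), 'tool_rot': array([-3.13988760e+00,  4.09945813e-05,  2.70386058e+00]), 'force': array([-0.53583473, -0.58837767, -0.5023297 ]), 'torque': array([-0.00260486,  0.06328808,  0.00885972]), 'gripper_force': 0.0, 'width': 85.62078576509259}
```

```bash
python3 - <<'E'
import cv2
for n in("side","top"):
    cv2.imwrite(f"pics/{n}0b.png",cv2.resize(cv2.imread(f"pics/{n}0.png"),(800,600),interpolation=cv2.INTER_CUBIC))
E
```

```text
(no output)
```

View pics/side0b.png

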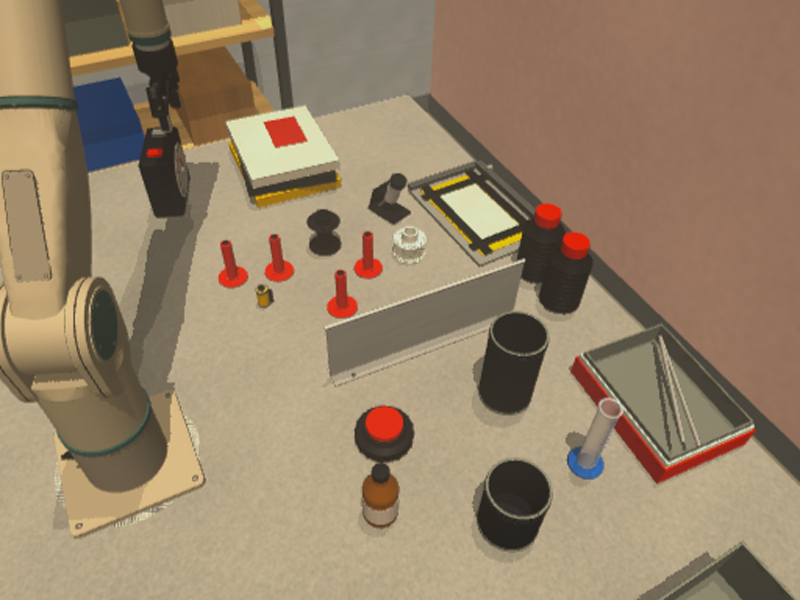

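View pics/top0b.png

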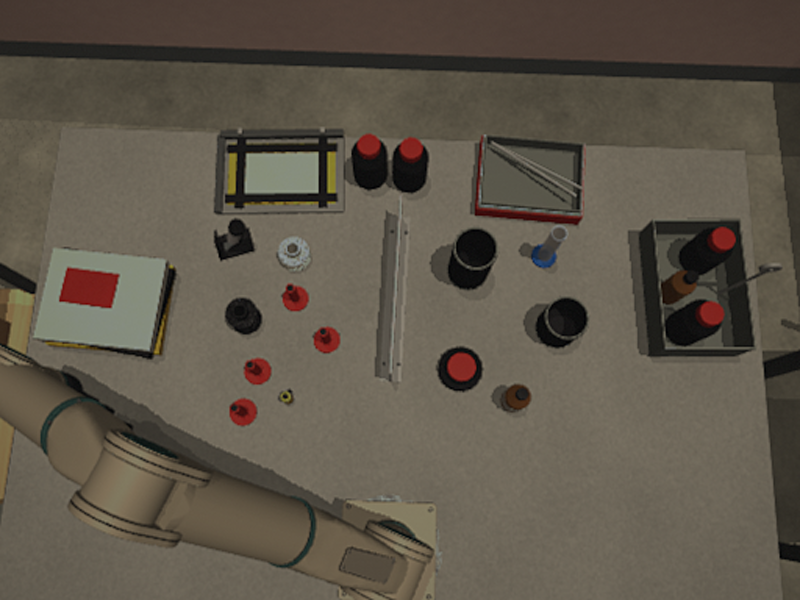

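```bash
cat > h.py <<'E'
import numpy as np, cv2, pickle
from scipy.optimize import least_squares
def crop(img,x0,x1,y0,y1,s):
    c=cv2.resize(img[y0:y1,x0:x1],None,fx=s,fy=s,interpolation=cv2.INTER_CUBIC)
    for x in range(-(-x0//10)*10,x1,10):
        cv2.line(c,((x-x0)*s,0),((x-x0)*s,6),(0,255,0),1); cv2.putText(c,str(x),((x-x0)*s,16),0,.35,(0,255,0),1)
    for y in range(-(-y0//10)*10,y1,10):
        cv2.line(c,(0,(y-y0)*s),(6,(y-y0)*s),(0,255,0),1); cv2.putText(c,str(y),(8,(y-y0)*s+4),0,.35,(0,255,0),1)
    return c
def proj(r,P):
    E=r["extrinsics"]; c=(np.atleast_2d(P)-E[:3,3])@E[:3,:3]
    return np.c_[r["cx"]+r["fx"]*c[:,0]/-c[:,2], r["cy"]+r["fy"]*c[:,1]/c[:,2]]
def ray(r,uv,z):
    E=r["extrinsics"]; d=E[:3,:3]@np.array([(uv[0]-r["cx"])/r["fx"],-(uv[1]-r["cy"])/r["fy"],-1])
    o=E[:3,3]; return o+d*(z-o[2])/d[2]
E
cat > c1.py <<'E'
from h import *
d=pickle.load(open("d0.pkl","rb"))
S=d["side"]["pixels"][:,:,::-1];T=d["top"]["pixels"][:,:,::-1]
o=np.zeros((600,800,3),np.uint8)
def put(c,x,y): o[y:y+c.shape[0],x:x+c.shape[1]]=c
put(crop(T,170,228,148,236,6),0,0)
put(crop(S,198,284,138,208,5),360,0)
put(crop(T,338,384,184,226,5),360,355)
put(crop(S,300,360,290,352,3),600,400)
cv2.imwrite("pics/c1.png",o)
E
python3 c1.py
```

```text
(no output)
```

View pics/c1.png

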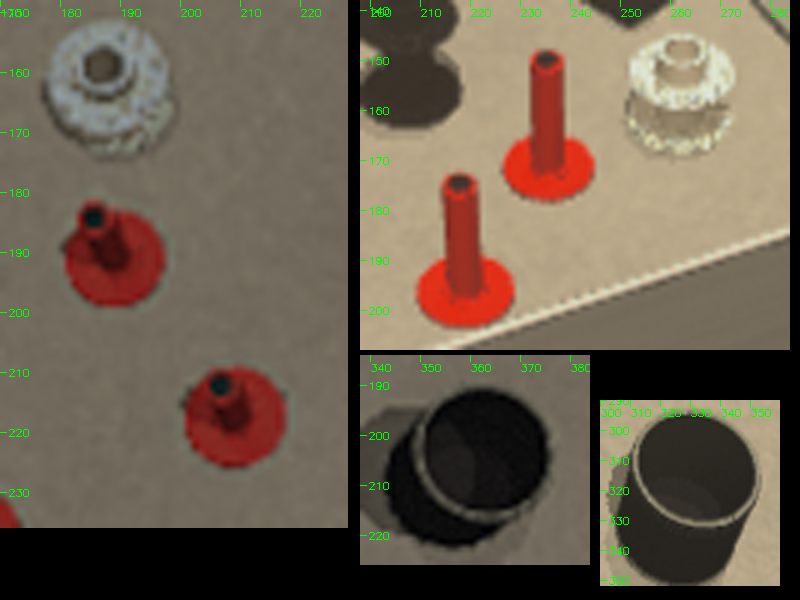

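```bash
cat > m.py <<'E'
from h import *
d=pickle.load(open("d0.pkl","rb"));T,S=d["top"],d["side"]
for n,t,s,z in [("foot",(208.8,217.1),(218.6,195.6),4),("colT",(206.4,211.7),(217.6,174.4),97),("reel",(186.7,158.7),(262.1,147.6),63),
  ("tank",(361.9,203.6),(331.8,312.7),112),("bNear",(254.7,244.5),(208.6,209.3),142),("bFar",(256.6,125),(335,166.4),142)]:
    a,b=ray(T,t,z),ray(S,s,z); 
    f=least_squares(lambda p:np.r_[proj(T,p)[0]-t,proj(S,p)[0]-s],[*((a+b)/2)]); print(n,a.round(1),b.round(1),"free",f.x.round(1),round(f.cost,2))
s=[[243,372],[378*.64,378*.64]]
for uv in [(387*.64,212*.64),(409*.64,215*.64),(378*.64,378*.64),(400*.64,380*.64)]: print(ray(T,uv,1).round(0))
E
python3 m.py
```

```text
foot [458.6 158.4   4. ] [460.8 156.5   4. ] free [460.4 158.4   1.9] 0.13
colT [459.3 158.8  97. ] [461.8 157.4  97. ] free [461.1 158.7  95.7] 0.17
reel [657.4 243.7  63. ] [659.9 241.9  63. ] free [659.5 243.6  61.3] 0.17
tank [ 502.7 -369.3  112. ] [ 507.8 -376.   112. ] free [ 509.1 -372.9  104.2] 1.34
bNear [346.6  -9.4 142. ] [370.4   4.6 142. ] free [356.5 -11.3 161.9] 12.6
bFar [762.9  -2.6 142. ] [768.1  -4.7 142. ] free [766.4  -3.7 141. ] 0.68
[776.  29.   1.]
[771. -24.   1.]
[373.  36.   1.]
[370. -15.   1.]
```

>>> send_rows --rows '[[[-25,-7.5,2,0,0,0.6],[-49.4,-15,7.4,0,0,1.133],[-49.4,-15,7.4,0,0,1.133],[-49.4,-15,7.4,0,0,1.133],[-49.4,-15,7.4,0,0,1.133],[-49.4,-15,7.4,0,0,1.133],[-49.4,-15,7.4,0,0,1.133],[-49.4,-15,7.4,0,0,1.133],[-49.4,-15,7.4,0,0,1.133],[-49.4,-15,7.4,0,0,1.133]]]' --grip 0

```text
clock: 1.1
eef_pos: [644.4, 256.5, 232.3]
tool_rot: [-3.141, 0.0, 1.571]
force: [0.9, 0.1, 0.3]
width: 85.3
gripper_force: 0.0
```

>>> send_rows --rows '[[[0,0,0,0,0,0],[0,0,0,0,0,0],[0,0,0,0,0,0]]]'

```text
clock: 1.4
eef_pos: [642.4, 259.3, 232.7]
tool_rot: [-3.14, -0.001, 1.572]
force: [-0.3, 0.6, 0.1]
width: 85.7
gripper_force: 0.0
```

```bash
cat > c2.py <<'E'
from h import *
from cell import ctrl
import sys
def shots():
    return {n:ctrl.get_image(n) for n in("top","side")}
E
python3 - <<'E'
from c2 import *
d=shots();pickle.dump(d,open("d1.pkl","wb"))
S=d["side"]["pixels"][:,:,::-1];T=d["top"]["pixels"][:,:,::-1]
s=ctrl.read_state();print(s["eef_pos"],s["tool_rot"],s["qpos"].round(2))
o=np.zeros((480,800,3),np.uint8)
o[:480,:400]=crop(T,155,235,125,221,5);o[:400,400:]=crop(S,220,300,100,180,5)
cv2.imwrite("pics/c2.png",o)
E
```

```text
[642.19457212 259.9284197  233.13074696] [-3.14063401e+00 -1.22350944e-03  1.57365606e+00] [-0.59  0.78  0.31  1.46 -0.27  0.94 -0.21]
```

View pics/c2.png

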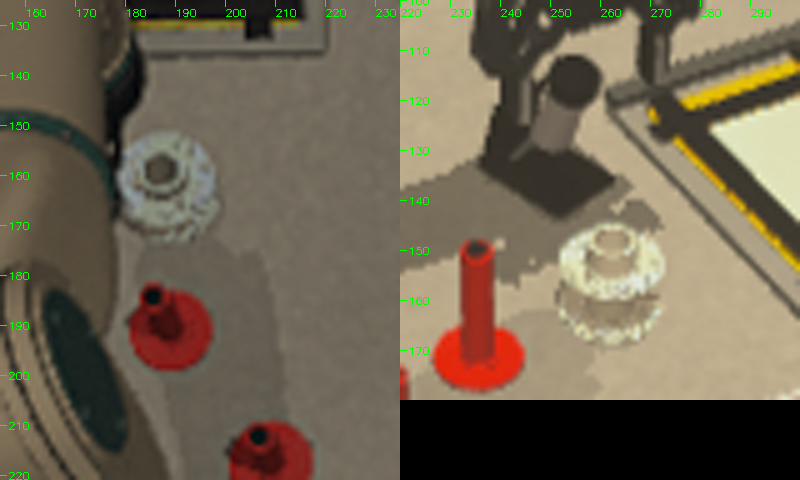

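>>> send_rows --rows '[[[-1.7,1.65,0,0,0,0],[-1.7,1.65,3,0,0,0],[-1.7,1.65,7,0,0,0],[-1.7,1.65,10.8,0,0,0],[-1.7,1.65,10.8,0,0,0],[-1.7,1.65,10.8,0,0,0]]]'

```text
clock: 2.1
eef_pos: [659.5, 241.9, 125.5]
tool_rot: [-3.141, -0.0, 1.572]
force: [0.4, 0.1, 0.9]
width: 85.4
gripper_force: 0.0
```

```bash
python3 - <<'E'
from c2 import *
d=shots();pickle.dump(d,open("d2.pkl","wb"))
S=d["side"]["pixels"][:,:,::-1];T=d["top"]["pixels"][:,:,::-1]
s=ctrl.read_state();print(s["eef_pos"],s["tool_rot"],s["qpos"].round(2))
o=np.zeros((480,800,3),np.uint8)
o[:480,:400]=crop(T,155,235,125,221,5);o[:400,400:]=crop(S,220,300,100,180,5)
cv2.imwrite("pics/c3.png",o)
E
```

```text
[661.2951831  241.78271184 127.85701161] [ 3.13745190e+00 -1.42545319e-03  1.57172810e+00] [-0.53  0.92  0.27  1.48 -0.3   0.77 -0.15]
```

View pics/c3.png

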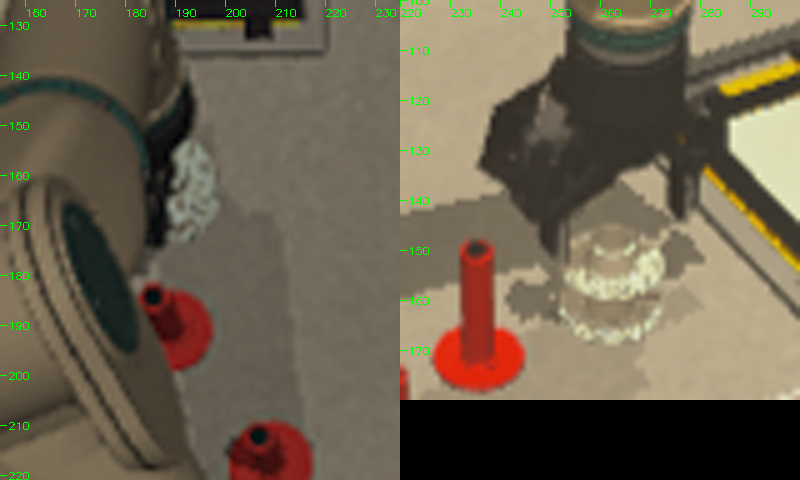

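>>> send_rows --rows '[[[0,0,0.4,0,0,0],[0,0,0.7,0,0,0],[0,0,0.7,0,0,0],[0,0,0.7,0,0,0]]]'

```text
clock: 2.6
eef_pos: [660.0, 240.8, 118.4]
tool_rot: [3.141, -0.0, 1.571]
force: [0.2, -0.1, -0.4]
width: 85.4
gripper_force: 0.0
```

>>> send_rows --rows '[[[0,0,0,0,0,0],[0,0,0,0,0,0],[0,0,0,0,0,0],[0,0,0,0,0,0],[0,0,0,0,0,0],[0,0,0,0,0,0],[0,0,0,0,0,0],[0,0,0,0,0,0]]]' --grip 255

```text
clock: 3.4
eef_pos: [660.3, 240.9, 118.5]
tool_rot: [3.141, -0.0, 1.571]
force: [1.0, 0.9, 2.9]
width: 31.2
gripper_force: 59.8
```

>>> send_rows --rows '[[[0,0,-0.5,0,0,0],[0,0,-2,0,0,0],[0,0,-4,0,0,0],[0,0,-7,0,0,0],[0,0,-10,0,0,0],[0,0,-12.5,0,0,0],[0,0,-13,0,0,0],[0,0,-13,0,0,0]]]'

```text
clock: 4.2
eef_pos: [660.1, 240.8, 249.3]
tool_rot: [3.14, -0.001, 1.571]
force: [0.0, 0.1, -0.1]
width: 30.8
gripper_force: 59.5
```

>>> send_rows --rows '[[[-1,-3,0,0,0,0],[-3,-6.5,0,0,0,0],[-5,-10.5,0,0,0,0],[-6.5,-14.5,0,0,0,0],[-7.8,-18,0,0,0,0],[-8.3,-20,0,0,0,0],[-8.3,-20,0,0,0,0],[-8.3,-20,0,0,0,0],[-8.3,-20,0,0,0,0]]]'

```text
clock: 5.1
eef_pos: [460.9, 158.2, 247.7]
tool_rot: [3.141, 0.0, 1.571]
force: [0.1, 0.5, -0.4]
width: 31.1
gripper_force: 59.8
```

```bash
python3 - <<'E'
from c2 import *
d=shots();pickle.dump(d,open("d3.pkl","wb"))
S=d["side"]["pixels"][:,:,::-1];T=d["top"]["pixels"][:,:,::-1]
s=ctrl.read_state();print(s["eef_pos"],s["tool_rot"],s["width"],s["force"])
o=np.zeros((600,800,3),np.uint8)
o[:500,:400]=crop(T,170,250,150,250,5);o[:600,400:]=crop(S,180,260,105,225,5)
cv2.imwrite("pics/c4.png",o)
E
```

```text
[460.80868987 158.04147025 247.73678247] [3.14127429e+00 2.60928429e-04 1.57091529e+00] 31.239029915123663 [-0.12643112  0.11006202 -0.29789064]
```

View pics/c4.png

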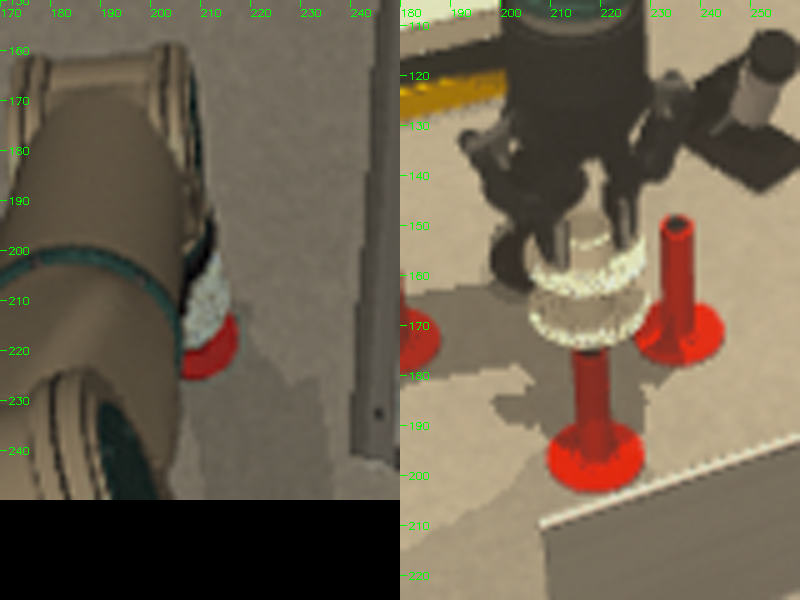

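```bash
cat > m2.py <<'E'
from h import *
d0=pickle.load(open("d0.pkl","rb"));d3=pickle.load(open("d3.pkl","rb"))
a=np.linspace(0,2*np.pi,361)
def circ(p,r,z): return np.c_[p[0]+r*np.cos(a),p[1]+r*np.sin(a),0*a+z]
def ext(cam,p,r,z):
    q=proj(cam,circ(p,r,z)); return np.r_[q[:,0].min(),q[:,0].max(),q[:,1].min(),q[:,1].max()]
S=d0["side"];T=d0["top"]
def fit(cam,items,p0):
    # items: (r,z,{k:val})
    f=lambda p:np.concatenate([[ext(cam,p,r,z)[k]-v for k,v in o.items()] for r,z,o in items])
    s=least_squares(f,p0);return s.x.round(1),s.fun.round(2)
print("col side d3",fit(S,[(31,3,{0:209.0,1:228.6,3:203.4}),(31,5,{2:188.8})],[460,158]))
print("col side d0",fit(S,[(31,3,{0:198+56/5-.4,1:198+155/5-.4,3:138+327/5-.4}),(31,5,{2:138+254/5-.4})],[460,158]))
print("col top d0",fit(T,[(31,3,{0:170+184/6-.4,1:170+287/6-.4,3:148+468/6-.4}),(31,5,{2:148+367/6-.4})],[460,158]))
print("reel side d3",fit(S,[(36,129,{3:174.2}),(36,131,{0:205.4,1:229.8}),(36,171,{0:204.8,1:229.4})],[460,158]))
print("reel side d0",fit(S,[(36,0,{3:138+157/5-.4}),(36,2,{0:198+266/5-.4,1:198+371/5-.4}),(36,42,{0:198+269/5-.4,1:198+376/5-.4})],[660,243]))
o=[]
for p,c in(((458.7,158),(255,0,0)),((460.9,158.2),(0,160,0))):
    im=crop(d3["side"]["pixels"][:,:,::-1].copy(),180,260,125,225,6)
    def dr(r,z,P=p):
        q=proj(S,circ(P,r,z));cv2.polylines(im,[np.round((q-[180,125]+.5)*6-.5).astype(int)],True,c,1)
    for r,z in((36,129),(36,133),(36,172),(36,168),(17,192)): dr(r,z)
    for r,z in((31,0),(31,5)): dr(r,z)
    o.append(im[:480,60:410])
o.append
cv2.imwrite("pics/c5.png",np.hstack(o))
E
python3 m2.py
```

```text
col side d3 (array([460.7, 154.8]), array([ 0.  , -0.  ,  0.11, -0.12]))
col side d0 (array([461.1, 156.5]), array([ 0.11, -0.11,  0.1 , -0.11]))
col top d0 (array([458.4, 158.3]), array([-0.01,  0.01,  0.08, -0.08]))
reel side d3 (array([464.9, 160.7]), array([-0.01,  0.03,  0.02, -0.22,  0.16]))
reel side d0 (array([659.4, 240.4]), array([ 0.01,  0.25,  0.12, -0.13, -0.23]))
```

View pics/c5.png

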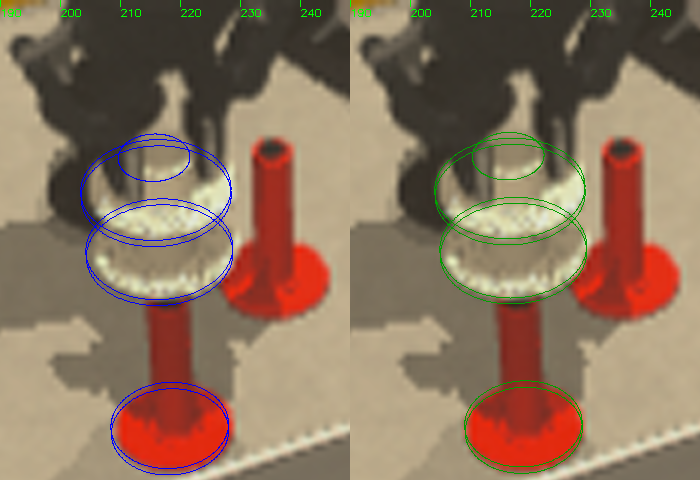

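>>> send_rows --rows '[[[-0.1,-0.15,0.5,0,0,0],[-0.17,-0.23,1.5,0,0,0],[-0.17,-0.23,2.4,0,0,0],[-0.17,-0.23,2.4,0,0,0],[-0.17,-0.23,2.4,0,0,0]]]'

```text
clock: 5.7
eef_pos: [457.5, 156.0, 223.6]
tool_rot: [-3.141, 0.0, 1.571]
force: [0.3, 0.8, -0.5]
width: 31.3
gripper_force: 59.8
```

```bash
cat > m4.py <<'E'
from c2 import *
from m2 import ext,fit,circ
d=shots();pickle.dump(d,open("d4.pkl","wb"))
s=ctrl.read_state();print(s["eef_pos"],s["force"])
P=d["side"]["pixels"].astype(int)
def pr(cam,rows,c0,c1):
    Q=d[cam]["pixels"].astype(int)
    for v in rows: print(cam,v,c0," ".join("%d/%d/%d"%tuple(x//10) for x in Q[v,c0:c1]))
pr("side",[168,172,176],202,236)
pr("side",[184,188],210,226)
pr("side",[196],206,232)
pr("top",[200,204,208],206,222)
pr("top",[215,217],206,222)
print("col"); Q=P[170:208,217]//10; print([tuple(map(int,x)) for x in Q])
E
python3 m4.py
```

```text
col side d3 (array([460.7, 154.8]), array([ 0.  , -0.  ,  0.11, -0.12]))
col side d0 (array([461.1, 156.5]), array([ 0.11, -0.11,  0.1 , -0.11]))
col top d0 (array([458.4, 158.3]), array([-0.01,  0.01,  0.08, -0.08]))
reel side d3 (array([464.9, 160.7]), array([-0.01,  0.03,  0.02, -0.22,  0.16]))
reel side d0 (array([659.4, 240.4]), array([ 0.01,  0.25,  0.12, -0.13, -0.23]))
[457.8190559  156.06511651 224.18774756] [ 0.13651304 -0.43676056  0.30947978]
side 168 202 12/11/9 12/11/9 12/11/9 12/11/9 14/13/10 18/18/14 21/21/17 22/22/18 19/20/17 20/19/15 21/21/17 20/20/16 19/18/14 22/22/18 22/22/18 21/21/17 22/22/19 17/17/14 19/19/15 22/22/18 16/15/12 17/16/13 21/21/16 18/17/13 15/13/10 16/11/9 16/5/4 17/4/3 17/4/3 16/4/3 14/4/3 14/4/3 15/4/3 15/4/3
side 172 202 12/11/9 12/11/9 12/11/9 13/12/9 14/13/10 15/13/10 16/14/11 15/13/10 15/13/10 14/13/10 13/12/9 14/12/10 14/13/10 14/13/10 14/13/10 14/13/10 14/13/10 14/12/10 13/12/9 13/11/9 12/11/8 15/13/10 15/13/10 13/12/9 15/13/10 15/13/11 18/17/14 17/7/5 16/4/3 17/4/3 20/4/2 17/4/3 16/4/3 18/4/3
side 176 202 12/11/9 12/11/9 12/11/9 12/11/9 16
[... 1169 characters left out ...]
2 12/13/11 13/14/12 13/14/13 13/7/6 12/6/5 9/9/8 10/10/8 11/11/9 11/10/9
top 217 206 2/3/3 6/6/6 11/11/10 11/12/10 14/14/13 13/13/12 12/12/12 11/12/11 13/14/13 13/9/8 13/1/1 10/5/4 9/9/8 10/9/8 11/10/9 12/11/9
col
[(17, 17, 14), (15, 13, 10), (14, 13, 10), (14, 13, 10), (15, 13, 10), (15, 13, 10), (15, 13, 10), (16, 14, 11), (16, 15, 13), (19, 18, 14), (19, 18, 14), (14, 8, 6), (13, 4, 3), (13, 4, 3), (13, 4, 3), (13, 4, 3), (13, 4, 3), (13, 4, 3), (13, 4, 3), (13, 4, 3), (13, 4, 3), (13, 4, 3), (13, 4, 3), (13, 4, 3), (13, 4, 3), (13, 4, 3), (13, 4, 3), (15, 4, 3), (21, 4, 2), (22, 4, 1), (22, 4, 1), (22, 4, 1), (21, 4, 2), (14, 8, 7), (16, 15, 12), (18, 17, 14), (22, 22, 19), (18, 16, 14)]
```

```bash
python3 - <<'E' | tail -n +6
from m2 import *
S=d0["side"];T=d0["top"]
print("side col",fit(S,[(31,3,{0:208.85,1:228.25}),(31,0,{3:202.9})],[460,158]))
print("side reel",fit(S,[(36,107.5,{0:205.2,1:228.75}),(36,105.5,{3:180.9})],[460,158]))
d=pickle.load(open("d4.pkl","rb"));Q=d["top"]["pixels"].astype(int)
for v in range(203,217): print(v," ".join("%d/%d"%(x[0]//10,x[1]//10) for x in Q[v,211:221]))
def rt(p,v,rz):
    m=-1
    for r,z in rz:
        q=proj(T,circ(p,r,z)); q=q[q[:,0]>q[:,0].mean()]; i=np.argsort(q[:,1]); 
        if q[:,1].min()<v<q[:,1].max(): m=max(m,np.interp(v,q[i,1],q[i,0]))
    return round(m,2)
for p in((456,156),(460,156),(456,160)): print(p,[rt(p,v,((36,148.5),(36,144.5),(36,105.5),(36,109))) for v in range(203,217)], ext(T,p,31,3).round(2))
E
```

```text
side col (array([462.1, 159.9]), array([-0.07,  0.07, -0.  ]))
side reel (array([460.6, 158.2]), array([-0.28,  0.28, -0.02]))
203 2/2 1/0 4/4 9/9 11/11 11/11 11/11 11/10 11/10 11/10
204 1/1 1/1 8/8 12/13 10/9 11/10 11/11 11/10 11/10 11/10
205 0/0 3/3 10/10 14/15 11/11 11/10 11/11 11/10 11/10 11/10
206 1/1 7/8 12/13 13/13 13/13 11/10 11/10 11/10 11/10 11/10
207 5/5 11/12 14/15 13/14 13/13 11/10 11/10 11/10 11/10 11/11
208 8/8 12/13 12/13 14/15 13/14 11/10 11/10 11/11 11/10 11/10
209 11/11 13/13 12/12 13/13 13/14 12/12 11/10 11/10 11/11 11/11
210 12/11 13/14 13/14 13/14 13/14 10/10 10/9 10/9 10/9 11/10
211 12/13 13/14 13/14 12/13 11/11 9/9 10/9 9/8 9/8 10/9
212 13/13 12/12 13/14 13/13 12/13 10/10 10/9 9/9 9/9 10/9
213 13/13 12/13 14/14 13/14 12/12 11/12 7/6 9/9 9/9 10/9
214 13/14 13/13 12/12 13/14 13/13 13/11 9/6 9/9 10/9 11/10
215 14/14 13/13 12/13 13/14 13/14 13/7 12/6 9/9 10/10 11/11
216 12/12 12/13 13/13 13/14 13/13 13/3 12/5 9/9 10/10 12/11
(456, 156) [np.float64(214.46), np.float64(215.15), np.float64(215.69), np.float64(216.1), np.float64(216.41), np.float64(216.73), np.float64(217.08), np.float64(217.34), np.float64(217.49), np.float64(217.54), np.float64(217.5), np.float64(217.35), np.float64(217.1), np.float64(216.74)] [200.86 218.05 209.48 226.37]
(460, 156) [np.float64(215.32), np.float64(215.84), np.float64(216.23), np.float64(216.52), np.float64(216.85), np.float64(217.19), np.float64(217.43), np.float64(217.57), np.float64(217.6), np.float64(217.54), np.float64(217.38), np.float64(217.11), np.float64(216.74), np.float64(216.23)] [200.93 218.11 208.4  225.27]
(456, 160) [np.float64(213.28), np.float64(213.97), np.float64(214.51), np.float64(214.91), np.float64(215.22), np.float64(215.57), np.float64(215.92), np.float64(216.17), np.float64(216.32), np.float64(216.37), np.float64(216.32), np.float64(216.17), np.float64(215.91), np.float64(215.55)] [199.76 216.95 209.44 226.33]
```

>>> send_rows --rows '[[[-0.09,0.07,0,0,0,0],[-0.09,0.07,0.3,0,0,0],[-0.09,0.07,0.6,0,0,0],[-0.09,0.07,0.9,0,0,0],[-0.09,0.07,1.2,0,0,0],[-0.09,0.07,1.5,0,0,0],[-0.09,0.07,1.8,0,0,0],[-0.09,0.07,1.8,0,0,0]]]'

```text
clock: 6.6
eef_pos: [458.1, 155.1, 205.6]
tool_rot: [-3.141, 0.0, 1.571]
force: [-0.1, -0.8, -0.5]
width: 31.0
gripper_force: 59.8
```

```bash
python3 - <<'E'
from c2 import *
d=shots();pickle.dump(d,open("d5.pkl","wb"))
s=ctrl.read_state();print(s["eef_pos"],s["force"],s["torque"],s["width"])
S=d["side"]["pixels"][:,:,::-1];T=d["top"]["pixels"][:,:,::-1]
o=np.zeros((480,800,3),np.uint8)
o[:480,:360]=crop(T,185,245,160,240,6);o[:480,440:]=crop(S,190,250,130,210,6)
cv2.imwrite("pics/c6.png",o)
E
```

```text
[458.32320423 155.12832582 206.03973636] [ 0.16179654 -0.0188234  -0.01302643] [-0.02066263 -0.00515042 -0.00763197] 31.309837818293495
```

View pics/c6.png

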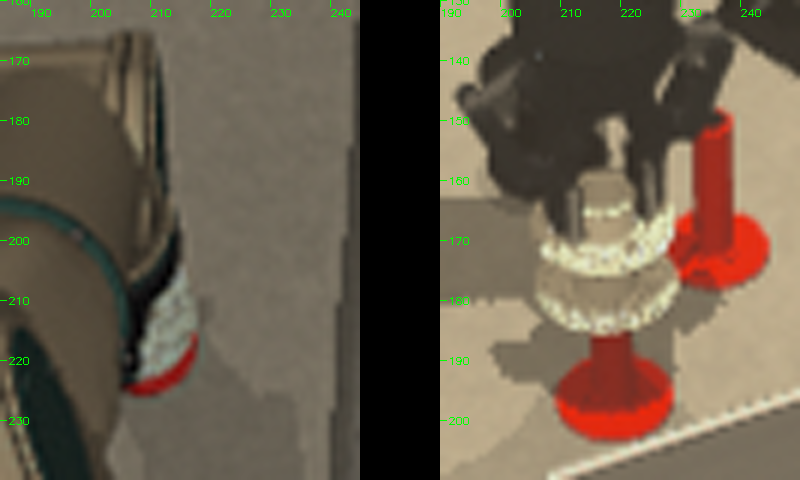

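>>> send_rows --rows '[[[0,0,0.5,0,0,0],[0,0,1,0,0,0],[0,0,1.5,0,0,0],[0,0,2,0,0,0],[0,0,2.5,0,0,0],[0,0,3,0,0,0],[0,0,3.5,0,0,0],[0,0,3.5,0,0,0]]]'

```text
clock: 7.5
eef_pos: [458.0, 155.0, 170.4]
tool_rot: [-3.14, 0.0, 1.571]
force: [-0.4, 0.0, -0.7]
width: 31.0
gripper_force: 59.8
```

>>> send_rows --rows '[[[0,0,0.5,0,0,0],[0,0,1,0,0,0],[0,0,1.5,0,0,0],[0,0,2,0,0,0],[0,0,2.5,0,0,0],[0,0,3,0,0,0],[0,0,3.5,0,0,0],[0,0,3.8,0,0,0],[0,0,3.8,0,0,0]]]'

```text
clock: 8.4
eef_pos: [458.1, 155.1, 132.7]
tool_rot: [-3.141, 0.0, 1.571]
force: [1.2, -0.2, -0.3]
width: 31.0
gripper_force: 59.8
```

>>> send_rows --rows '[[[0,0,0.3,0,0,0],[0,0,0.6,0,0,0],[0,0,0.8,0,0,0],[0,0,0.85,0,0,0],[0,0,0.85,0,0,0]]]'

```text
clock: 8.9
eef_pos: [458.3, 155.1, 124.6]
tool_rot: [-3.141, 0.0, 1.571]
force: [0.4, 0.3, -0.7]
width: 31.2
gripper_force: 59.8
```

>>> send_rows --rows '[[[0,0,0.05,0,0,0],[0,0,0.1,0,0,0],[0,0,0.1,0,0,0]]]'

```text
clock: 9.2
eef_pos: [458.3, 155.1, 123.6]
tool_rot: [3.142, -0.0, 1.571]
force: [-0.7, 0.2, -0.2]
width: 30.9
gripper_force: 59.8
```

>>> send_rows --rows '[[[0,0,0.03,0,0,0],[0,0,0.06,0,0,0],[0,0,0.06,0,0,0]]]'

```text
clock: 9.5
eef_pos: [458.4, 155.2, 123.4]
tool_rot: [3.141, -0.0, 1.571]
force: [-1.3, 0.0, 4.8]
width: 31.2
gripper_force: 60.4
```

>>> send_rows --rows '[[[0,0,0.03,0,0,0],[0,0,0.06,0,0,0],[0,0,0.06,0,0,0]]]'

```text
clock: 9.8
eef_pos: [458.4, 155.2, 123.3]
tool_rot: [3.141, -0.001, 1.571]
force: [-1.9, -0.9, 11.3]
width: 31.4
gripper_force: 61.2
```

>>> send_rows --rows '[[[0,0,-0.07,0,0,0],[0,0,-0.07,0,0,0]]]'

```text
clock: 10.0
eef_pos: [458.5, 155.2, 123.4]
tool_rot: [3.141, -0.0, 1.571]
force: [-0.7, -0.1, 4.9]
width: 31.3
gripper_force: 60.5
```

>>> send_rows --rows '[[[0,0,0,0,0,0],[0,0,0,0,0,0],[0,0,0,0,0,0],[0,0,0,0,0,0],[0,0,0,0,0,0],[0,0,-0.5,0,0,0],[0,0,-1.5,0,0,0],[0,0,-2.5,0,0,0],[0,0,-2.5,0,0,0]]]' --grip 0

```text
clock: 10.9
eef_pos: [459.2, 155.5, 149.8]
tool_rot: [3.139, -0.001, 1.571]
force: [-0.2, 0.2, 0.1]
width: 85.6
gripper_force: 0.0
```

```bash
python3 - <<'E'
from c2 import *
d=shots();pickle.dump(d,open("d6.pkl","wb"))
s=ctrl.read_state();print(s["eef_pos"],s["force"],s["width"])
S=d["side"]["pixels"][:,:,::-1];T=d["top"]["pixels"][:,:,::-1]
o=np.zeros((480,800,3),np.uint8)
o[:480,:360]=crop(T,185,245,160,240,6);o[:480,440:]=crop(S,190,250,130,210,6)
cv2.imwrite("pics/c7.png",o)
E
```

```text
[458.59084468 155.39440053 148.74916356] [-0.38800714  0.1715771  -0.61938692] 85.45687163193469
```

View pics/c7.png

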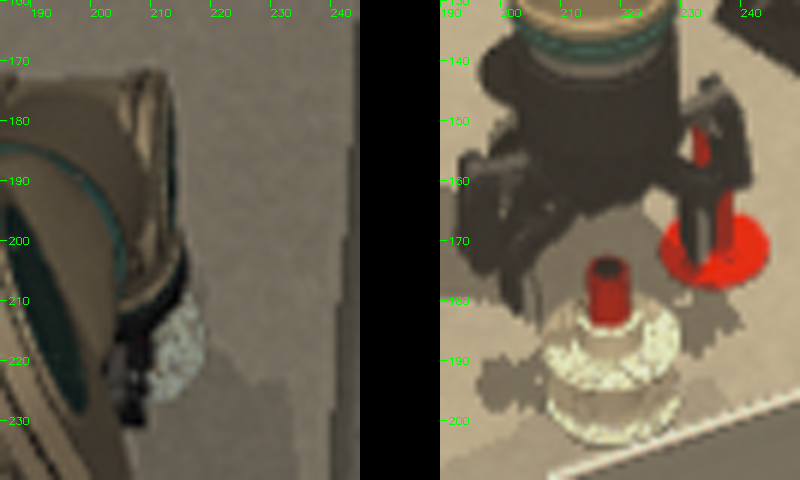

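>>> send_rows --rows '[[[0,0,0.25,0,0,0],[0,0,0.5,0,0,0],[0,0,0.5,0,0,0],[0,0,0.5,0,0,0]]]'

```text
clock: 11.4
eef_pos: [458.1, 155.1, 142.7]
tool_rot: [-3.141, 0.0, 1.571]
force: [-0.7, -0.4, -0.6]
width: 85.8
gripper_force: 0.0
```

>>> send_rows --rows '[[[0,0,0,0,0,0],[0,0,0,0,0,0],[0,0,0,0,0,0],[0,0,0,0,0,0],[0,0,0,0,0,0],[0,0,0,0,0,0],[0,0,0,0,0,0],[0,0,0,0,0,0],[0,0,0,0,0,0]]]' --grip 255

```text
clock: 12.3
eef_pos: [458.5, 155.2, 143.3]
tool_rot: [3.141, -0.0, 1.571]
force: [-0.5, -0.3, 2.3]
width: 20.2
gripper_force: 58.6
```

>>> send_rows --rows '[[[0,0,-0.5,0,0,0],[0,0,-2,0,0,0],[0,0,-4.5,0,0,0],[0,0,-7.5,0,0,0],[0,0,-11,0,0,0],[0,0,-14.5,0,0,0],[0,0,-17,0,0,0],[0,0,-18.5,0,0,0],[0,0,-18.5,0,0,0],[0,0,-18.5,0,0,0]]]'

```text
clock: 13.3
eef_pos: [457.6, 155.1, 327.6]
tool_rot: [-3.14, 0.0, 1.571]
force: [0.4, 1.6, -1.8]
width: 20.2
gripper_force: 58.8
```

```bash
python3 - <<'E'
from c2 import *
d=shots();pickle.dump(d,open("d7.pkl","wb"))
s=ctrl.read_state();print(s["eef_pos"],s["force"],s["width"],s["qpos"].round(2))
# red pixels within side/top around the held column
for n in d:
    P=d[n]["pixels"].astype(int);m=((P[...,0]>90)&(P[...,1]<70)&(P[...,2]<60)).astype(np.uint8)
    k,l,st,c=cv2.connectedComponentsWithStats(m)
    print(n,[(st[i].tolist(),c[i].round(1).tolist()) for i in range(1,k) if st[i,4]>25])
E
```

```text
[457.43045633 154.99314339 326.90817498] [-0.29010065 -0.09771892 -2.90787063] 20.212701565898605 [-0.66  0.38  0.38  1.95 -0.18  0.85 -0.18]
top [([229, 85, 14, 14, 155], [235.6, 92.0]), ([256, 88, 15, 14, 159], [262.9, 94.3]), ([307, 133, 20, 3, 32], [316.7, 134.0]), ([456, 145, 15, 15, 170], [462.7, 152.2]), ([38, 172, 38, 25, 727], [56.5, 183.9]), ([448, 192, 16, 16, 186], [455.3, 199.9]), ([287, 226, 18, 18, 257], [295.2, 234.4]), ([156, 233, 6, 12, 36], [158.3, 239.1]), ([150, 255, 11, 11, 57], [156.4, 258.2]), ([51, 270, 9, 10, 57], [54.8, 274.5])]
side [([169, 75, 27, 19, 326], [181.9, 84.0]), ([94, 95, 10, 6, 58], [98.5, 97.5]), ([213, 124, 6, 13, 57], [215.4, 131.1]), ([342, 130, 17, 17, 233], [350.0, 137.9]), ([227, 149, 17, 29, 264], [234.8, 166.3]), ([359, 148, 19, 18, 262], [367.6, 156.7]), ([170, 151, 18, 29, 282], [177.7, 168.6]), ([140, 155, 19, 29, 289], [147.7, 172.2]), ([365, 228, 24, 31, 267], [375.9, 243.7]), ([233, 260, 25, 23, 458], [245.5, 270.8]), ([393, 266, 91, 43, 805], [428.2, 289.0]), ([233, 318, 21, 8, 43], [242.5, 322.2])]
```

```bash
python3 - <<'E' | tail -n +6
from m2 import *
S=d0["side"];T=d0["top"]
print("tank top",fit(T,[(48,112,{0:348.2,1:375.6,2:190.2,3:217.0})],[505,-372]))
print("tank side",fit(S,[(48,112,{0:310.9,1:352.6,2:293.6,3:331.6})],[505,-372]))
print("tall",ray(T,(304,157),170),ray(T,(352,161),0))
def rim(cam,p,dark):
    # sample radial gradient: outer rim bright vs outside/inside; maximise mean brightness on r=46 ring
    g=cv2.cvtColor(cam["pixels"],cv2.COLOR_RGB2GRAY).astype(np.float32)
    from scipy.ndimage import map_coordinates as mc
    def val(r,q):
        uv=proj(cam,circ(q,r,112)); return mc(g,[uv[:,1],uv[:,0]],order=1)
    best=max(((float(np.mean(val(46,(p[0]+i,p[1]+j))-val(41,(p[0]+i,p[1]+j)))) ,p[0]+i,p[1]+j) for i in np.arange(-8,8.1,.5) for j in np.arange(-8,8.1,.5)))
    return best
print("rim top",rim(T,(505,-372),0)," side",rim(S,(505,-372),0))
E
```

```text
tank top (array([ 503.1, -369.3]), array([-0.43,  0.43, -0.39,  0.37]))
tank side (array([ 508.7, -374.1]), array([-0.54,  0.53, -0.75,  0.62]))
tall [ 642.67419625 -164.8031542   170.        ] [ 690.3824398  -362.73779553    0.        ]
rim top (54.43043518066406, np.float64(506.5), np.float64(-372.5))  side (84.84178161621094, np.float64(509.5), np.float64(-373.0))
```

>>> send_rows --rows '[[[-1,0,0,0,0,0],[-3,0.3,0,0,0,0],[-6,0.6,0,0,0,0],[-9,0.8,0,0,0,0],[-12,1,0,0,0,0],[-15,1.3,0,0,0,0],[-18,1.6,0,0,0,0],[-21,1.9,0,0,0,0],[-24,2.2,0,0,0,0],[-26,2.4,0,0,0,0]]]'

```text
clock: 14.4
eef_pos: [481.5, -108.1, 327.4]
tool_rot: [-3.14, 0.001, 1.568]
force: [-0.4, -0.1, -1.3]
width: 20.1
gripper_force: 58.8
```

>>> send_rows --rows '[[[-1,0,0,0,0,0],[-3,0.3,0,0,0,0],[-6,0.5,0,0,0,0],[-9,0.8,0,0,0,0],[-12,1,0,0,0,0],[-15,1.3,0,0,0,0],[-18,1.6,0,0,0,0],[-21,1.9,0,0,0,0],[-24,2.2,0,0,0,0],[-26.2,2.4,0,0,0,0]]]'

```text
clock: 15.4
eef_pos: [505.8, -368.4, 327.2]
tool_rot: [-3.14, -0.0, 1.57]
force: [-0.3, 0.2, -0.4]
width: 20.3
gripper_force: 58.8
```

>>> send_rows --rows '[[[0,0,0,0,0,0],[0,0,0,0,0,0],[0,0,0,0,0,0],[0,0,0,0,0,0]]]'

```text
clock: 15.8
eef_pos: [506.7, -365.3, 327.9]
tool_rot: [-3.141, -0.001, 1.573]
force: [0.6, -0.4, -1.6]
width: 20.3
gripper_force: 58.8
```

```bash
cat > m5.py <<'E'
from c2 import *
import sys
d=shots();pickle.dump(d,open("d8.pkl","wb"))
s=ctrl.read_state();print(s["eef_pos"],s["tool_rot"],s["force"],s["width"])
for n,(v0,v1,u0,u1) in {"side":(215,350,280,380),"top":(150,240,320,400)}.items():
    P=d[n]["pixels"].astype(int)[v0:v1,u0:u1];m=((P[...,0]>1.7*P[...,1])&(P[...,0]>60)).astype(np.uint8)
    k,l,st,c=cv2.connectedComponentsWithStats(m)
    print(n,[((st[i]+[u0,v0,0,0,0]).tolist(),(c[i]+[u0,v0]).round(1).tolist()) for i in range(1,k) if st[i,4]>12])
S=d["side"]["pixels"][:,:,::-1];T=d["top"]["pixels"][:,:,::-1]
o=np.zeros((600,800,3),np.uint8)
a=crop(T,330,400,150,240,5);b=crop(S,280,365,215,335,5)
o[:a.shape[0],:a.shape[1]]=a;o[:b.shape[0],370:370+b.shape[1]]=b
cv2.imwrite("pics/c8.png",o)
E
python3 m5.py
```

```text
[ 506.63793311 -365.78645802  328.17339386] [ 3.14148758e+00 -5.71791495e-04  1.57222089e+00] [ 0.08095196 -0.71897883 -0.52328497] 20.510996447981228
side [([375, 243, 5, 13, 38], [377.7, 249.1]), ([340, 266, 8, 15, 52], [343.9, 273.6])]
top []
```

>>> send_rows --rows '[[[-0.3,0,0.3,0,0,0],[-0.6,-0.05,1.3,0,0,0],[-0.6,-0.05,2.5,0,0,0],[-0.6,-0.05,3.7,0,0,0],[-0.6,-0.05,4.7,0,0,0],[-0.6,-0.05,5.2,0,0,0],[-0.6,-0.05,5.2,0,0,0],[-0.6,-0.05,5.2,0,0,0]]]'

```text
clock: 16.7
eef_pos: [506.0, -373.0, 276.2]
tool_rot: [3.141, 0.0, 1.571]
force: [0.3, 0.3, -2.2]
width: 20.4
gripper_force: 58.9
```

```bash
python3 m5.py
```

```text
[ 506.08314471 -373.06001981  276.67011195] [3.14068174e+00 6.49376425e-04 1.57083452e+00] [ 0.31029642  0.55228229 -1.27640504] 20.253958337887813
side [([376, 241, 4, 15, 35], [378.0, 248.9]), ([338, 283, 7, 14, 43], [341.3, 290.3])]
top []
```

View pics/c8.png

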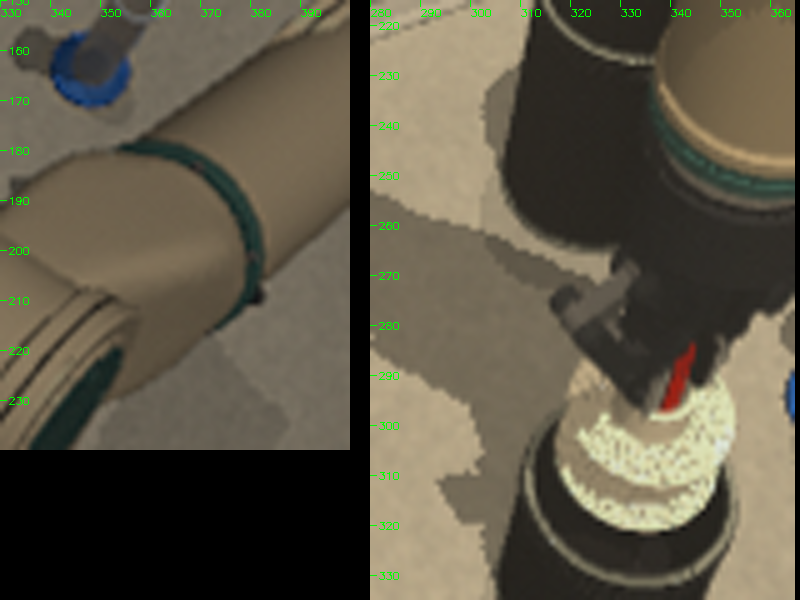

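```bash
python3 - <<'E' | tail -n +6
from m2 import *
S=d0["side"]
d=pickle.load(open("d8.pkl","rb"))
P=d["side"]["pixels"].astype(int)
for v in (300,306,310,314,318): print(v," ".join("%d/%d"%(x[0]//10,x[2]//10) for x in P[v,313:321]),"|",v," ".join("%d/%d"%(x[0]//10,x[2]//10) for x in P[v,346:356]))
print([int(x[0])//10 for x in P[317:336,333]])
print("tank",fit(S,[(48,112,{0:310.6,1:353.2,3:331.8})],[505,-372]))
print("reel low",fit(S,[(36,138,{3:321.0}),(36,140,{0:317.6,1:349.4})],[505,-372]))
print("reel up",fit(S,[(36,180,{0:316.8,1:352.8}),(36,178,{3:215+488/5-.4})],[505,-372]))
E
```

```text
300 10/7 9/7 8/6 4/3 7/5 14/10 14/10 14/10 | 300 18/13 21/17 21/18 21/17 21/18 21/20 21/18 16/12 18/13 18/13
306 4/3 4/3 4/3 5/4 11/8 13/9 14/10 13/9 | 306 21/17 21/16 22/17 21/19 20/17 16/12 17/13 17/13 17/13 17/13
310 4/3 4/3 4/3 4/3 5/4 12/10 21/17 18/13 | 310 18/15 20/15 21/17 9/7 5/4 12/10 14/11 17/13 17/13 18/13
314 5/4 4/3 4/3 4/3 4/3 4/3 4/3 7/5 | 314 19/15 19/15 5/4 4/3 4/3 6/5 14/11 15/12 18/13 18/13
318 11/8 8/6 5/4 4/3 4/3 4/3 4/3 4/3 | 318 4/3 3/3 4/3 3/3 4/3 8/6 14/11 14/10 18/13 18/13
[20, 19, 20, 20, 7, 4, 4, 4, 4, 4, 5, 5, 5, 8, 11, 6, 4, 4, 4]
tank (array([ 509.6, -373.5]), array([-0.07,  0.07, -0.  ]))
reel low (array([ 509.1, -372.7]), array([-0.03, -0.48,  0.48]))
reel up (array([ 505.7, -371.1]), array([ 1.08, -1.08,  0.06]))
```

>>> send_rows --rows '[[[-0.1,0.05,0.05,0,0,0],[-0.18,0.1,0.1,0,0,0],[-0.18,0.1,0.1,0,0,0],[-0.18,0.1,0.1,0,0,0],[-0.18,0.1,0.1,0,0,0]]]'

```text
clock: 17.3
eef_pos: [506.8, -374.6, 275.1]
tool_rot: [-3.142, -0.0, 1.571]
force: [0.2, 0.5, -1.7]
width: 20.5
gripper_force: 58.9
```

```bash
cat > m6.py <<'E'
from c2 import *
from scipy.spatial.transform import Rotation as R
d=shots();pickle.dump(d,open("d9.pkl","wb"))
s=ctrl.read_state();print(s["eef_pos"],s["tool_rot"],s["force"],s["width"],np.abs(s["qd"]).max())
C=d["side"];P=C["pixels"].astype(int);h=cv2.cvtColor(C["pixels"],cv2.COLOR_RGB2GRAY)
a=np.linspace(0,2*np.pi,181)
for v in (292,296,298,300,302,304,306,308,310,312,314): print(v," ".join(str(x//10) for x in h[v,312:322]),"|"," ".join(str(x//10) for x in h[v,344:356]))
def edges(x,y,ax,ay):
    Rm=R.from_euler("xyz",[ax,ay,0],degrees=True).as_matrix(); out={}
    m=np.zeros(h.shape,np.uint8);m=cv2.resize(m,None,fx=10,fy=10)
    for r,z in((36,5),(36,9),(36,44),(36,48)):
        q=proj(C,np.c_[r*np.cos(a),r*np.sin(a),0*a+z-90]@Rm.T+[x,y,132+90]); cv2.fillPoly(m,[np.round((q+.5)*10-.5).astype(int)],1)
    for v in (292,296,298,300,302,304,306,308,310,312,314):
        n=np.flatnonzero(m[v*10+5]); out[v]=(n[0]/10-.5,n[-1]/10-.4)
    c=np.flatnonzero(m[:,3335]); return out,c[-1]/10-.4
for t in((0,0),(2,0),(0,2)):
    o,b=edges(508.9,-372.9,*t);print(t,{k:(round(float(x),1),round(float(y),1)) for k,(x,y) in o.items()},round(float(b),1))
print([int(x)//10 for x in h[315:335,333]])
E
python3 m6.py
```

```text
[ 506.79534084 -374.61481892  275.10622833] [-3.14153431e+00 -5.40285263e-05  1.57075411e+00] [ 0.37074535  0.39133964 -1.80957251] 20.360917666158137 0.0028610820274907077
292 10 10 10 10 10 10 10 11 12 16 | 8 5 4 7 11 15 20 19 16 16 16 16
296 10 10 10 10 10 10 9 9 12 13 | 21 20 20 21 19 21 21 21 21 14 16 16
298 10 10 10 8 9 8 5 8 12 12 | 16 20 21 21 21 21 21 21 21 19 16 16
300 10 9 9 8 4 4 10 12 12 13 | 16 17 21 21 21 21 17 21 21 20 16 16
302 8 8 6 3 3 5 12 13 12 13 | 21 21 17 21 21 21 21 21 21 17 16 16
304 8 6 3 3 4 7 12 13 12 11 | 21 21 21 19 18 19 22 22 21 15 16 16
306 8 4 3 3 4 6 13 13 13 12 | 21 21 21 21 20 21 22 20 16 16 16 16
308 7 3 3 3 3 6 16 13 11 13 | 17 19 20 21 21 21 17 13 14 16 16 17
310 10 3 3 3 3 4 9 21 18 12 | 21 21 21 21 20 18 5 12 13 16 16 16
312 11 3 3 3 3 3 4 9 21 19 | 16 14 18 17 21 16 4 8 13 15 16 16
314 13 5 3 3 3 3 3 4 7 17 | 14 18 20 21 19 5 3 5 11 14 16 16
(0, 0) {292: (319.7, 351.7), 296: (319.3, 353.2), 298: (318.3, 353.4), 300: (317.5, 353.5), 302: (317.1, 353.2), 304: (316.9, 352.4), 306: (317.0, 351.5), 308: (317.4, 350.1), 310: (318.1, 349.8), 312: (319.1, 349.2), 314: (320.5, 348.4)} 321.1
(2, 0) {292: (319.2, 351.6), 296: (318.0, 352.8), 298: (317.2, 353.0), 300: (316.5, 352.9), 302: (316.2, 352.5), 304: (316.2, 351.8), 306: (316.5, 350.7), 308: (317.1, 349.1), 310: (317.9, 348.8), 312: (319.1, 348.0), 314: (320.7, 347.0)} 320.3
(0, 2) {292: (319.2, 350.7), 296: (318.7, 352.4), 298: (317.5, 352.7), 300: (316.6, 352.8), 302: (316.1, 352.6), 304: (315.8, 352.0), 306: (315.9, 351.0), 308: (316.2, 349.7), 310: (316.9, 348.8), 312: (317.9, 348.3), 314: (319.3, 347.5)} 321.7
[13, 15, 21, 20, 20, 20, 18, 3, 3, 3, 3, 3, 4, 4, 5, 7, 10, 6, 4, 4]
```

>>> send_rows --rows '[[[0,0.05,0,0,0,0],[0,0.05,0,0,0,0],[0,0.05,0,0,0,0],[0,0.05,0,0,0,0],[0,0.05,0,0,0,0],[0,0.05,0,0,0,0]]]'

```text
clock: 18.0
eef_pos: [507.3, -374.6, 275.1]
tool_rot: [-3.142, -0.0, 1.571]
force: [0.4, -0.5, -1.9]
width: 20.1
gripper_force: 58.9
```

```bash
python3 -c "
from cell import ctrl
s=ctrl.read_state();print(s['clock'],s['eef_pos'],s['width'],abs(s['qd']).max())
print(ctrl.finish_job())"
```

```text
18.0 [ 507.29123183 -374.63269851  275.09902568] 20.100396721181816 0.002704385931269132
the job is handed in; nothing more can be done
None
```

I handed the job in at 18.0 s: the white reel is fully down on the rightmost red column, held still and upright about 2 cm above the short tank's mouth and centred within about 1 mm by the side camera, with no contact felt on the way.

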